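# Clip the vibration sensor onto the turbo housing's tab

## Robot

A 6-joint arm with a two-finger parallel gripper is mounted at the origin on the work surface. World frame = base frame: x ahead of the robot, y to its left, z up, the work surface at z = 0. Lengths are in mm, angles in rad, forces in N, time in s.
With the tool pointing down it reaches from about 200 to 875 mm from the base axis. Payload 3.4 kg.
Tool frame: the origin (TCP) lies at the centre of the arm's flange, where the gripper is bolted on; the fingertips stand 199 mm ahead of it and the grasp point (between the pads) lies 180 mm ahead of it; z points along the fingers, y is the line along which they close (so a half turn about z gives the same grasp; the last joint's range is limited). The gripper opens to 94 mm and grips with 3 to 60 N. Pads are 16 mm wide; open, the fingers measure 119 mm over their backs; the gripper's body (75 mm by 177 mm) begins 78 mm behind the grasp point.
Start: joints at [1.126, 0.276, 1.505, -0, 1.361, -0.121], TCP at [182.959, 545.133, 404.693] pointing down, gripper open.
Joint ranges: [-2.89, 2.89], [-0.75, 2.08], [0.22, 2.7], [-1.18, 4.32], [0.11, 2.71], [-2.7, 2.7]. Speed limits (rad/s): [2.57, 2.57, 3.14, 3.14, 3.14, 3.14].

## Interface

Orientations are given as a rotation vector (axis times angle).
In Python, from station import robot gives the robot as it stands.
- The arm moves only by the shell command python3 -m jog 'ROWS' [OPENING] [FORCE]. ROWS is JSON, one flat list of numbers, 6 for each row, row after row: the shift along the tool's x, y, z in mm, then the turn, a rotation vector about the tool's x, y, z in rad. In form: [x, y, z, ax, ay, az, x, y, z, ax, ay, az, ...]. A call has 1 to 20 rows; each row is the pose to reach, as a shift and turn from the pose commanded when the call began, along the tool's axes at that moment; what a row does not reach only later rows make up. A row lasts 1/10 s, in which the tool goes at most 50 mm and 8.59 degrees, less where a joint would pass 70% of its speed; a pose out of reach is approached as far as the arm can. A call with a gripper value outside its range is refused whole. OPENING is the finger opening in mm, from 0 to 94, set as the call begins (- or left out, the last holds). The fingers move at their own pace and stop on an object; FORCE is the grip in N (left out, the last holds). Time passes only in rows, so rows that repeat a pose let the fingers close. It gives the time, the measured TCP pose, the force, the opening and the grip force at its end, in the units of the state.
- robot.read_state(): the state, without advancing time (a new reading comes with each control period).
- robot.capture(name): name is "scene" or "top"; returns the picture (420x560x3 uint8, blue, green, red); there is no depth.
- robot.camera_info(name): a dict with "vfov" (degrees; the focal length in pixels is half the picture's height over the tangent of half this angle, whatever the lens; pixels are square), "cx", "cy" (the principal point, pixels), "k1" (the pictures are not rectified: a ray, as slopes to the right and down, at radius r is drawn at 1 + k1 r^2 times it, then the intrinsics apply), "position" and "orientation" of the camera in the world. Camera axes: x right, y down, z forward; pixel columns grow to the right and rows downward; lengths in mm; the calibration is good to about 2 mm. A picture is of the moment at which its call begins. camera_info takes no time and is no camera call.
- robot.close_job(): hands the job in; it is judged then, once.
The state is a dict: "time_s": time; "joint_pos": joint angles; "joint_vel": joint speeds; "joint_torque": joint torques, N m; "ee_pos": TCP position; "tcp_rot": TCP orientation; "force": force on the tool from outside, world axes, zero at the start; "wrist_torque": the same for the moment, N m; "opening": finger opening in mm; "grasp_force": force on a finger pad.
Only numpy, scipy, OpenCV 4.12 (cv2) and the standard library are available. Lean on these libraries where they do the work, as an engineer would, in place of code of your own. Each camera call takes 0.05 s, during which the arm holds its last target. There are 200 camera calls.

## Task

Take the orange spring clip off its yellow parking plate by squeezing its handles, and put it on the middle of the bare steel tab of the tilted turbo housing, square to the tab: with the jaws held open, press it on firmly (but do not ram it) until the black hub bottoms on the tab's edge, then let it spring shut with the hub still against the edge, and leave it gripping the tab. Do not turn the housing on its stand, drop the clip or disturb the other things on the bench.

Things in the scene. Friction and masses are not known exactly. Their poses are not given: they have to be found in the camera images.
- clip_hub (a point): Centre of the black hub (hinge pin) of the orange clothes-peg type spring clip, 116 mm long, 210 g. z runs from jaws to handles (up while parked), y along the pin, x across the jaws. Hub radius 14 mm: fully home, the plate's edge touches the hub, whose centre is then 14 mm from the edge. While parked, the clip grips a 7 mm plate, square to it, hub 11 mm clear of its edge.
- clip_grip (a point): Midway between the handle ends, 60 mm from the hub along z: black bars of radius 6 mm, 40 mm long along y, 60 mm over both along x when on a 7 mm plate. Squeeze them along x: 10 N starts to open the jaws, 20 N holds them wide. Squeezed to 30 mm, jaw tips are 30 mm apart and the hub is 5 mm farther from the bars (it returns as they open), besides any travel of the finger pads.
- clip_jaw (a joint): Opening angle of the clip's jaws in rad: 0 when gripping a 7 mm plate, about 0.5 when squeezed to 30 mm over the handle bars, 0.62 is the end stop, -0.12 fully shut on nothing. A spring shuts it.
- clip_saddle: The black hub of the clip, radius 14 mm, 26 mm long: origin at its centre, axes as clip_hub.
- clip: The whole clip; origin and axes as clip_hub (frame of the arm on +x; the other arm mirrors it on -x). The jaws reach 50 mm from the hub centre towards -z: flat steel faces from 20 to 50 mm, 24 mm wide.
- park_edge (a point): Middle of the upper edge of the yellow parking plate: an upright plate 80 mm long (its y), 7 mm thick (its x), edge 80 mm above the bench, on a dark steel base 90 x 120 x 12 mm that is fixed to the bench. z is up.
- tab_edge (a point): Middle of the free edge of the housing's bare steel tab, a flat plate 80 mm long (y, along the edge), 7 mm thick (x), standing 55 mm clear of the housing's round body. z points outward along the tab, 0.2 to 0.55 rad from vertical, leaning roughly towards the robot. On the tab the clip's x, y, z lie along these (x and y may both be reversed).
- housing: Aluminium turbo compressor housing, round body 105 mm across, in a blue stand (base 140 x 210 x 12 mm, cheeks 112 mm high) fixed to the bench. Origin on the trunnion axis, 85 mm above the bench, 110 mm from the tab's edge; axes as tab_edge. It turns about its y only against stiff friction (6 N m).
- blue_bin: Blue open bin 90 x 150 x 60 mm, bystander; origin under its centre.
- wheel: Aluminium compressor wheel, diameter 76 mm, 42 mm high, bystander; origin under its centre.
- can: Red can, diameter 66 mm, 110 mm high, bystander; origin under its centre.
- spanner: Steel spanner 170 mm long lying flat, bystander.

How it is judged:
By the outcome, as a careful person would: the job done as asked, in the order asked, and still so for the second after the job is handed in, with the robot touching nothing.
It also fails if it takes over 48 s, if anything falls off the work surface, if the arm or the gripper's body presses on something with over 40 N, if the wrist force passes 120 N, or if a joint passes its speed limit or range.

## Working session

There is one attempt and no reset: what is moved stays moved. The work goes in short steps, Python scripts to look and compute and a shell command to move; the robot and the scene stay as the last step left them, time stands still between calls to the robot, and variables do not carry over. Pictures are saved under pics/ and viewed, at most 10 in all, crops included, and the job is handed in when it is done.

```bash
mkdir -p pics; python3 - <<'E'
from station import robot
import cv2
for n in("scene","top"):
    cv2.imwrite(f"pics/{n}0.png",robot.capture(n)); print(robot.camera_info(n))
s=robot.read_state(); print({k:s[k] for k in("time_s","ee_pos","tcp_rot","force","opening")})
E
```

```text
{'vfov': 57.05731275008228, 'cx': 276.9331733571184, 'cy': 208.30514979783777, 'k1': -0.014210458445212569, 'position': array([970.89253742, 158.94982398, 820.50087057]), 'orientation': array([-1.61744754, -2.21785879,  0.65707894])}
{'vfov': 56.66985408748284, 'cx': 279.1922644940798, 'cy': 205.70766092315378, 'k1': -0.09051044019746805, 'position': array([458.65774794,  20.75693064, 951.5786566 ]), 'orientation': array([-2.15308133,  2.18086926, -0.15046513])}
{'time_s': 0.1, 'ee_pos': array([182.88909388, 544.95226971, 403.92371015]), 'tcp_rot': array([-5.06312785e-01, -3.10006775e+00,  2.36948426e-03]), 'force': array([-0.1493366 , -0.00142038, -0.24435802]), 'opening': 94.02281562180545}
```

View pics/scene0.png

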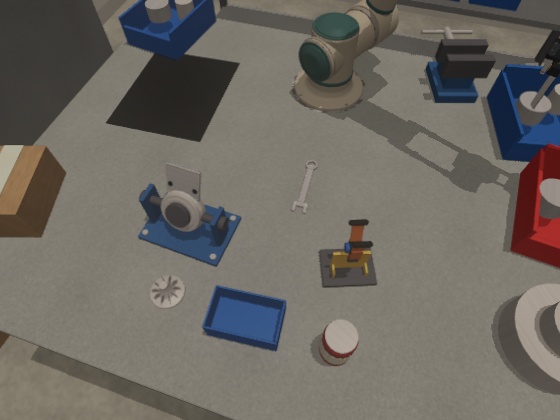

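View pics/top0.png

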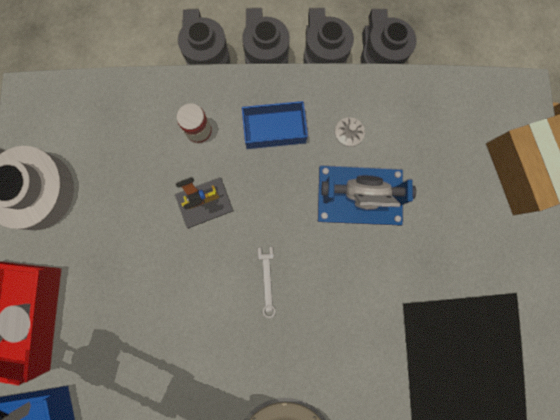

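Scene: the clip is parked at about (355,245) and the housing tab at (183,183). Top: the clip is at (195,192) and the tab at (378,200). I'll enlarge both.

```bash
cat > h.py <<'E'
import numpy as np, cv2
from scipy.spatial.transform import Rotation as R
from station import robot
from scipy.optimize import least_squares
I={n:robot.camera_info(n) for n in("scene","top")}
def proj(n,P):
    c=I[n]; q=R.from_rotvec(c["orientation"]).inv().apply(np.atleast_2d(P)-c["position"])
    s=q[:,:2]/q[:,2:]; s=s*(1+c["k1"]*(s**2).sum(1,keepdims=True))
    f=210/np.tan(np.radians(c["vfov"])/2)
    return s*f+[c["cx"],c["cy"]]
def atz(n,uv,z):
    from scipy.optimize import fsolve
    return fsolve(lambda p:(proj(n,[p[0],p[1],z])[0]-uv),[450,0])
def crop(img,u,v,w,hh,k): return cv2.resize(img[v:v+hh,u:u+w],None,fx=k,fy=k,interpolation=cv2.INTER_CUBIC)
E
python3 - <<'E'
from h import *
a=cv2.imread("pics/scene0.png");b=cv2.imread("pics/top0.png")
cl=np.hstack([crop(a,310,210,80,85,5),crop(b,165,165,80,85,5)]); cv2.imwrite("pics/clip.png",cl)
ho=np.hstack([crop(a,130,155,120,110,3.33),crop(b,310,155,120,110,3.33)]); cv2.imwrite("pics/hou.png",ho); print(ho.shape,cl.shape)
print(atz("scene",[362,235],100),atz("top",[200,193],80),atz("scene",[183,170],190),atz("top",[378,205],190))
E
```

```text
(366, 800, 3) (425, 800, 3)
[547.83121677 199.89936416] [595.81476027 183.70952054] [ 561.58335052 -188.22438828] [ 550.41879297 -190.00216559]
```

View pics/clip.png

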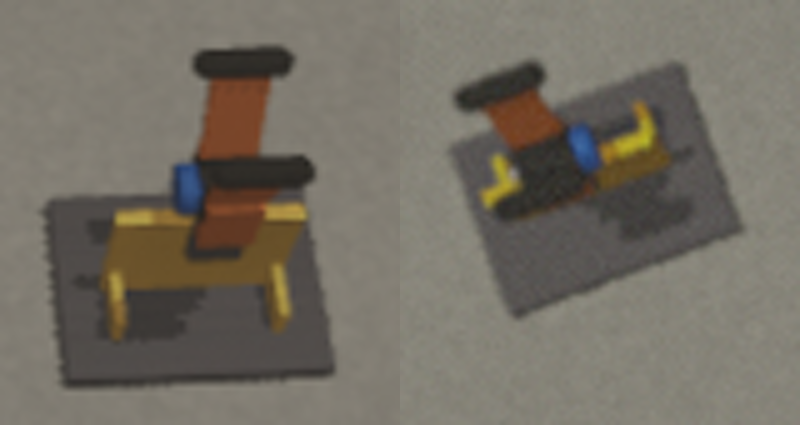

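View pics/hou.png

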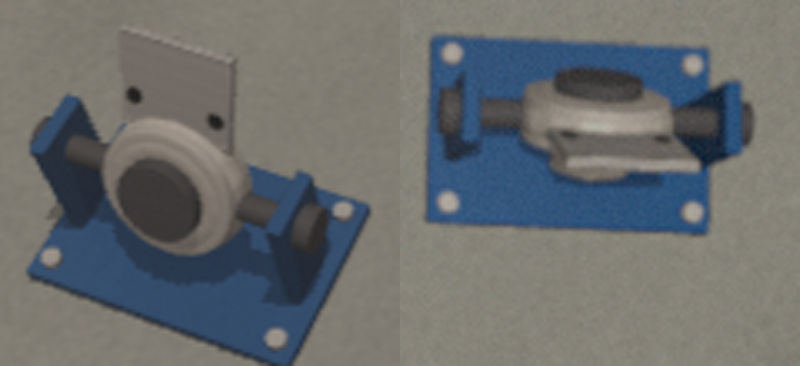

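The clip crop shows the base corners, plate edge, two bars and blue pin end clearly. The housing crop shows the tab's free edge at (121,28)–(237,58) in scene and about (567,172)–(699,170) in top. Next I fit models to these points.

```bash
cat > fit.py <<'E'
from h import *
def S(p,u,v,k): return np.array(p,float)/k+[u,v]-0.5+0.5/k
cs=lambda p:S(p,310,210,5); ct=lambda p:S((p[0]-400,p[1]),165,165,5)
hs=lambda p:S(p,130,155,3.33); ht=lambda p:S((p[0]-400,p[1]),310,155,3.33)
# park: local x,y,z ; yaw about z ; guess y roughly along world y
park=[("scene",cs((45,202)),(-45,-60,12)),("scene",cs((65,376)),(45,-60,12)),("scene",cs((333,366)),(45,60,12)),
("scene",cs((113,223)),(3.5,-40,80)),("scene",cs((305,221)),(3.5,40,80)),
("top",ct((450,148)),(45,60,12)),("top",ct((517,318)),(-45,60,12)),("top",ct((742,230)),(-45,-60,12)),("top",ct((683,63)),(45,-60,12))]
bars=[("scene",cs((193,63)),(-24,-20,165)),("scene",cs((293,60)),(-24,20,165)),("scene",cs((202,172)),(24,-20,165)),("scene",cs((314,170)),(24,20,165)),
("top",ct((457,98)),(24,20,165)),("top",ct((543,73)),(24,-20,165))]
def fit(obs,g):
    def res(p):
        r=R.from_euler("z",p[2])
        return np.concatenate([proj(n,r.apply(q)+[p[0],p[1],0])[0]-uv for n,uv,q in obs])
    s=least_squares(res,g,loss="soft_l1"); print(np.round(s.x,3)); print(np.round(res(s.x).reshape(-1,2),1).tolist()); return s.x
if __name__=="__main__":
    fit(park,[590,185,0.3]); fit(bars,[590,185,0.3])
    # sanity of order: base alone
    hb=[("top",ht((430,37)),(70,105,12)),("top",ht((708,48)),(70,-105,12)),("top",ht((707,235)),(-70,-105,12)),("top",ht((427,222)),(-70,105,12)),
    ("scene",hs((30,274)),(70,-105,12)),("scene",hs((290,362)),(70,105,12)),("scene",hs((369,207)),(-70,105,12))]
    b=fit(hb,[590,-180,0.])
    tab=[("scene",hs((121,29)),(3.5,-40,0)),("scene",hs((234,62)),(3.5,40,0)),("top",ht((566,168)),(3.5,40,0)),("top",ht((699,171)),(-3.5,-40,0)),("top",ht((568,178)),(-3.5,40,0))]
    def res(p,w=1):
        r=R.from_euler("zy",[p[2],-p[3]])
        o=np.array([p[0],p[1],85])
        e=[proj(n,r.apply(np.array(q)+[0,0,110])+o)[0]-uv for n,uv,q in tab]
        return np.concatenate(e)
    for base in (0,1):
        f=lambda p:np.concatenate([res(p),(p[:2]-b[:2])*.2*base,(p[2:3]-b[2])*60*base])
        s=least_squares(f,[b[0],b[1],b[2],.35]); p=s.x
        r=R.from_euler("zy",[p[2],-p[3]]); print(np.round(p,3),"edge",r.apply([0,0,110])+[p[0],p[1],85],np.round(res(p).reshape(-1,2),1).tolist())
E
python3 fit.py
```

```text
[5.83498e+02 1.87038e+02 3.54000e-01]
[[-0.4, -1.4], [-0.5, 0.5], [0.2, 0.2], [0.1, 0.2], [-0.5, -1.0], [-0.0, -0.2], [-1.3, 0.1], [0.2, 0.1], [-0.6, -0.6]]
[5.82609e+02 1.91251e+02 3.24000e-01]
[[-0.1, 0.1], [0.3, 0.3], [0.8, 0.1], [-0.5, 0.2], [-0.1, 1.1], [1.1, -0.2]]
[ 5.96857e+02 -1.96166e+02 -4.90000e-02]
[[-0.3, -0.3], [-0.2, -0.0], [0.4, -0.2], [-0.7, 0.7], [-1.6, -0.6], [-0.3, 1.4], [0.7, -1.3]]
[ 6.03283e+02 -1.95333e+02  3.00000e-02  5.06000e-01] edge [ 550.01533104 -195.33286404  181.24244194] [[-0.9, 0.7], [0.2, -0.7], [0.4, -0.2], [-0.6, 0.5], [-0.4, -0.0]]
[ 6.00381e+02 -1.94994e+02 -2.90000e-02  4.81000e-01] edge [ 549.48025898 -194.99351663  182.51456177] [[-0.3, -0.3], [-0.3, -0.8], [0.5, -1.1], [-0.8, 1.8], [-0.4, -0.9]]
```

The fits agree with the known sizes to about 1 px. An overlay will verify the tab yaw and tilt. I'll also compute the first move.

```bash
cat >> h.py <<'E'
def rowto(grasp,yaw,tilt,L=180):
    "row for grasp point, tool y at yaw, tool z=-(tab z) for tilt"
    r=R.from_euler("zy",[yaw,-tilt]); x,y,z=r.as_matrix().T
    T=np.column_stack([-y*-1*-1,x,-z]); 
    if np.linalg.det(T)<0: T[:,0]*=-1
    s=robot.read_state(); C=R.from_rotvec(s["tcp_rot"]); p=np.array(grasp)+L*z
    d=C.inv().apply(p-s["ee_pos"]); w=(C.inv()*R.from_matrix(T)).as_rotvec()
    print("t",s["time_s"],"row",np.round(d,1).tolist(),np.round(w,3).tolist(),"target tcp",np.round(p,1))
E
python3 - <<'E'
from h import *
rowto([583,190,225],0.335,0)
a=cv2.imread("pics/scene0.png");b=cv2.imread("pics/top0.png"); out=[]
for n,im,u,v in(("scene",a,130,155),("top",b,310,155)):
    rowi=[]
    for yaw,t in((-.04,.48),(.01,.5)):
        k=3.33; c=crop(im,u,v,120,110,k)
        r=R.from_euler("zy",[yaw,-t]); o=np.array([600,-195,85])
        def dr(P,col): 
            q=(proj(n,P)-[u,v]+.5)*k-.5; cv2.polylines(c,[(q*16).round().astype(int)],True,col,1,cv2.LINE_AA,4)
        for xx in(3.5,-3.5): dr(r.apply([[xx,-40,110],[xx,40,110],[xx,40,55],[xx,-40,55]])+o,(0,0,255) if xx>0 else(0,255,255))
        dr(R.from_euler("z",yaw).apply([[70,105,12],[70,-105,12],[-70,-105,12],[-70,105,12]])+[600,-195,0],(0,255,0))
        rowi.append(c)
    out.append(np.hstack(rowi))
i=np.vstack(out); cv2.imwrite("pics/ov.png",cv2.resize(i,(655,600)) if i.shape[0]>600 else i)
E
```

```text
t 0.1 row [-492.3, -209.2, -0.8] [-0.002, 0.001, 0.912] target tcp [583. 190. 405.]
```

View pics/ov.png

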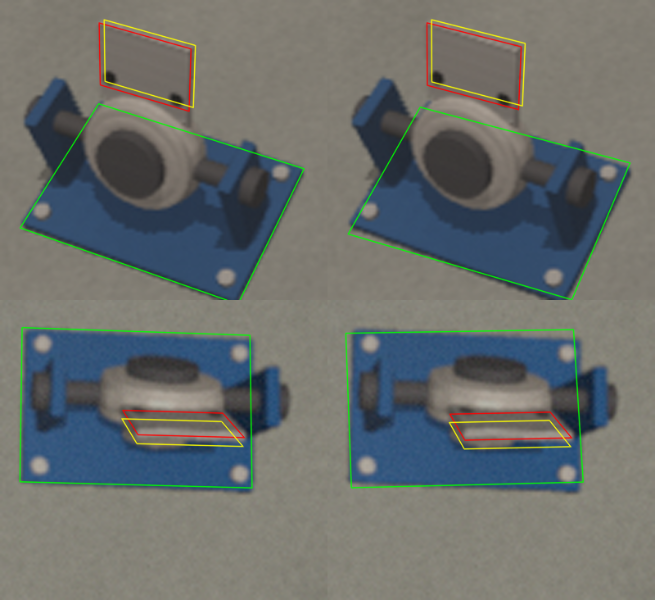

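```bash
python3 -m jog '[-492,-209,0,0,0,0.912,-492,-209,0,0,0,0.912,-492,-209,0,0,0,0.912,-492,-209,0,0,0,0.912,-492,-209,0,0,0,0.912,-492,-209,0,0,0,0.912,-492,-209,0,0,0,0.912,-492,-209,0,0,0,0.912,-492,-209,0,0,0,0.912,-492,-209,0,0,0,0.912,-492,-209,0,0,0,0.912,-492,-209,0,0,0,0.912,-492,-209,0,0,0,0.912,-492,-209,0,0,0,0.912,-492,-209,0,0,0,0.912]' 94 20
python3 - <<'E'
from h import *
rowto([583,190,165],0.335,0)
a=cv2.imread("pics/scene0.png");b=cv2.imread("pics/top0.png"); out=[]
for n,im,u,v,w,hh in(("scene",a,160,158,50,44),("top",b,350,185,50,30)):
    k=8; c=crop(im,u,v,w,hh,k); c=cv2.convertScaleAbs(c,alpha=1.6,beta=-30); d=c.copy()
    r=R.from_euler("zy",[-.045,-.48]); o=np.array([600,-195,85])
    for xx,col in((3.5,(0,0,255)),(-3.5,(0,255,255))):
        q=(proj(n,r.apply([[xx,-40,110],[xx,40,110],[xx,40,55],[xx,-40,55]])+o)-[u,v]+.5)*k-.5
        cv2.polylines(d,[(q*16).round().astype(int)],True,col,1,cv2.LINE_AA,4)
    out.append(np.hstack([c,d]))
cv2.imwrite("pics/tab.png",np.vstack(out)); cv2.imwrite("pics/clip2.png",np.hstack([crop(robot.capture("scene"),310,190,80,100,5),crop(robot.capture("top"),165,155,80,100,5)]))
E
```

```text
time_s: 1.6
ee_pos: [581.8, 191.6, 404.8]
tcp_rot: [-1.817, -2.562, -0.0]
force: [-0.5, -1.1, -0.6]
opening: 93.9
grasp_force: 0.0
t 1.6 row [-1.9, 0.7, 59.8] [-0.0, -0.001, 0.002] target tcp [583. 190. 345.]
```

View pics/tab.png

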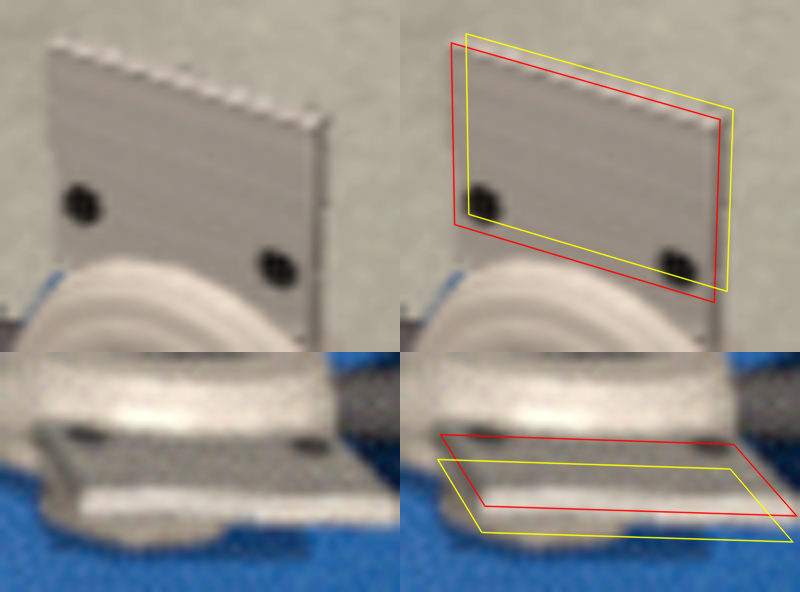

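View pics/clip2.png

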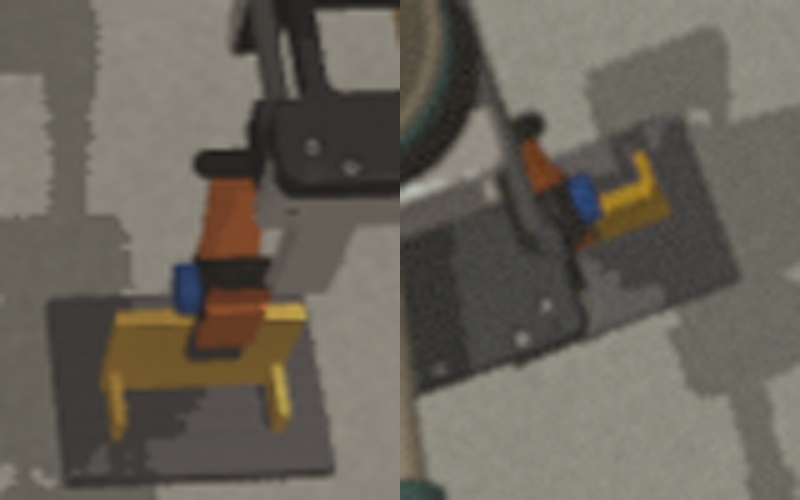

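The tab's free-edge strip and both side borders are clear. In scene, the front corners are at (52,50) and (316,127). In top, the strip's left corners are at (82,492) and (80,514). The fingers hang above the clip, with their closing direction about across the jaws. I'll refit using the side lines.

```bash
cat > fit2.py <<'E'
from fit import *
s=lambda p:S(p,160,158,8); t=lambda p:S(p,350,185,8)
tab=[("scene",s((52,50)),(3.5,-40,110)),("scene",s((316,127)),(3.5,40,110)),("scene",s((325,120)),(-3.5,40,110)),("scene",s((49,40)),(-3.5,-40,110)),
("top",t((82,492-352)),(3.5,40,110)),("top",t((80,514-352)),(-3.5,40,110))]
# points on lines: obs pt, y, x=3.5 line param z free
ln=[("scene",s((312,345)),(3.5,40)),("scene",s((57,255)),(3.5,-40)),("top",t((42,435-352)),(3.5,40)),("top",t((338,432-352)),(3.5,-40))]
le=[("top",t((370,499.5-352)),(3.5,110)),("top",t((370,522.5-352)),(-3.5,110))] # along-y free
def res(p,cw):
    r=R.from_euler("zy",[p[2],-p[3]]); o=np.array([p[0],p[1],85]); A=lambda n,q:proj(n,r.apply(q)+o)[0]
    e=[A(n,q)+sh(n,p)-uv for n,uv,q in tab]; e=list(np.concatenate(e))
    def ldist(n,uv,q1,q2):
        a,b=A(n,q1)+sh(n,p),A(n,q2)+sh(n,p); d=(b-a)/np.linalg.norm(b-a); return d[0]*(uv-a)[1]-d[1]*(uv-a)[0]
    e+=[ldist(n,uv,(x,y,110),(x,y,55)) for n,uv,(x,y) in ln]+[ldist(n,uv,(x,-40,z),(x,40,z)) for n,uv,(x,z) in le]
    return np.array(e+list(np.array([p[0]-597,p[1]+196])*.3*cw[0])+[(p[2]+.047)*60*cw[1]]+list(np.array(p[4:])*.7))
def sh(n,p): return np.array(p[4:6]) if n=="scene" else np.array(p[6:8])
for cw in((0,0),(1,0),(0,1),(1,1)):
    q=least_squares(res,[598,-195,-.03,.48,0,0,0,0],args=(cw,)); p=q.x
    print(np.round(p,3),"edge",np.round(R.from_euler("zy",[p[2],-p[3]]).apply([0,0,110])+[p[0],p[1],85],1),round(q.cost,2)); 
print(np.round(q.fun,1))
E
python3 fit2.py
```

```text
[ 6.00620e+02 -1.94424e+02 -3.60000e-02  4.46000e-01  5.10000e-02
  4.40000e-02  5.70000e-02 -4.90000e-02] edge [ 553.2 -194.4  184.2] 2.0
[ 5.98409e+02 -1.94915e+02 -3.60000e-02  4.30000e-01  1.29000e-01
  4.86000e-01 -1.35000e-01 -3.14000e-01] edge [ 552.6 -194.9  185. ] 2.3
[ 6.00679e+02 -1.94403e+02 -4.30000e-02  4.47000e-01  4.00000e-02
  3.60000e-02  5.80000e-02 -5.00000e-02] edge [ 553.2 -194.4  184.2] 2.08
[ 5.98434e+02 -1.94900e+02 -4.20000e-02  4.30000e-01  1.17000e-01
  4.85000e-01 -1.37000e-01 -3.19000e-01] edge [ 552.6 -194.9  185. ] 2.39
[-1.   0.1 -0.2  0.1  0.3 -0.4  1.2 -0.   0.3 -0.4  0.2  0.2  0.1 -0.4
 -0.3  0.9 -0.3  0.2  0.4  0.3  0.3  0.1  0.3 -0.1 -0.2]
```

```bash
python3 -m jog '[-2,1,20,0,0,0,-2,1,40,0,0,0,-2,1,60,0,0,0,-2,1,60,0,0,0,-2,1,60,0,0,0]' 94 6; python3 -m jog '[0,0,0,0,0,0,0,0,0,0,0,0,0,0,0,0,0,0,0,0,0,0,0,0,0,0,0,0,0,0,0,0,0,0,0,0,0,0,0,0,0,0,0,0,0,0,0,0]' 50 6
```

```text
time_s: 2.2
ee_pos: [584.2, 189.4, 345.1]
tcp_rot: [-1.819, -2.561, -0.0]
force: [0.0, 0.6, 0.2]
opening: 94.1
grasp_force: 0.0
time_s: 3.0
ee_pos: [584.4, 188.8, 345.0]
tcp_rot: [1.82, 2.561, -0.0]
force: [-0.8, -0.4, 3.6]
opening: 59.7
grasp_force: 6.0
```

Contact at 59.7 mm matches the 60 mm over the bars, with almost no side force. Now I squeeze.

```bash
python3 -m jog '[0,0,0,0,0,0,0,0,0,0,0,0,0,0,0,0,0,0,0,0,0,0,0,0,0,0,0,0,0,0,0,0,0,0,0,0,0,0,0,0,0,0,0,0,0,0,0,0]' 30 25
```

```text
time_s: 3.8
ee_pos: [584.5, 188.9, 344.7]
tcp_rot: [1.82, 2.561, 0.0]
force: [-0.2, 0.5, -2.0]
opening: 30.6
grasp_force: 18.1
```

```bash
python3 -m jog '[0,0,-10,0,0,0,0,0,-25,0,0,0,0,0,-45,0,0,0,0,0,-65,0,0,0,0,0,-85,0,0,0,0,0,-105,0,0,0,0,0,-120,0,0,0,0,0,-120,0,0,0,0,0,-120,0,0,0]' - -
python3 - <<'E'
from h import *
s=robot.read_state();print(s["force"])
cv2.imwrite("pics/lift.png",np.hstack([crop(robot.capture("scene"),300,130,100,140,4),crop(robot.capture("top"),165,135,100,140,4)]))
e=np.array([553,-194.7,184.6]); z=R.from_euler("zy",[-.04,-.44]).apply([0,0,1])
rowto(e+z*(65+120),-.04,.44)
E
```

```text
time_s: 4.7
ee_pos: [584.3, 188.8, 465.0]
tcp_rot: [1.82, 2.56, 0.001]
force: [0.3, 0.3, -2.7]
opening: 30.3
grasp_force: 18.0
[ 0.31142663  0.25022257 -2.67144562]
t 4.8 row [-300.8, -302.5, -50.7] [-0.44, -0.065, 0.369] target tcp [ 397.5 -194.7  514.8]
```

View pics/lift.png

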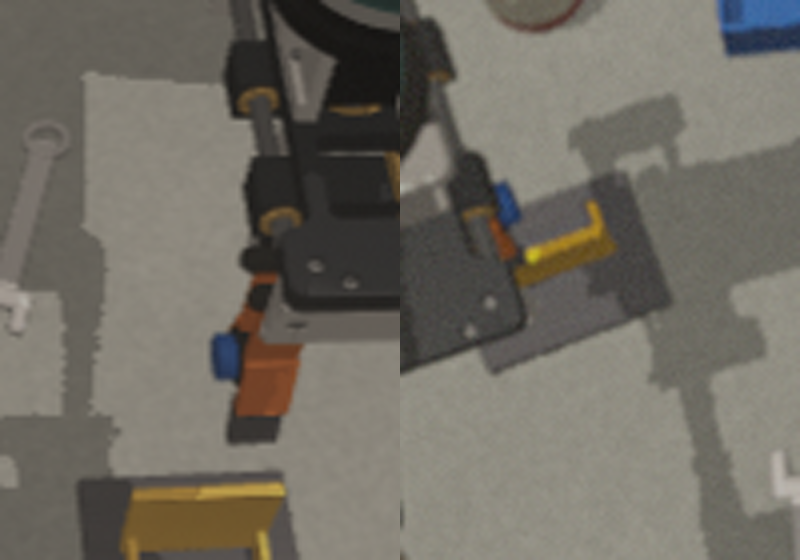

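The clip is free of the plate and hanging from the pads. In scene, the jaw tip is around (228–278,440) and the blue pin end at (225,355). I'll check whether it tilted about the pad axis.

```bash
python3 - <<'E'
from h import *
C=np.array([584.4,188.9,285]); 
for a in(-.2,-.1,0,.1,.2):
    r=R.from_euler("z",.335)*R.from_euler("x",a)
    P=lambda q:(proj("scene",r.apply(q)+C)[0]-[300,130]+.5)*4
    print(a,"tipfront",P([17,-12,-115]).round(),P([17,12,-115]).round(),"hub end -y",P([0,-14,-65]).round(),"bar",P([-9,-20,0]).round())
E
```

```text
-0.2 tipfront [170. 439.] [219. 442.] hub end -y [198. 353.] bar [235. 254.]
-0.1 tipfront [193. 441.] [243. 442.] hub end -y [211. 356.] bar [233. 257.]
0 tipfront [217. 442.] [268. 441.] hub end -y [225. 357.] bar [232. 260.]
0.1 tipfront [241. 442.] [292. 439.] hub end -y [239. 358.] bar [232. 262.]
0.2 tipfront [266. 441.] [317. 435.] hub end -y [253. 358.] bar [232. 265.]
```

The clip hangs square (tilt about 0) but sits about 3 mm along +y in the pads, so I'll aim the tool 3 mm lower in y. Now I carry it above the tab.

```bash
python3 -m jog '[-9,-9,-2,-0.013,-0.002,0.011,-27,-27,-5,-0.04,-0.006,0.033,-49,-49,-8,-0.07,-0.01,0.059,-73,-73,-12,-0.106,-0.016,0.089,-97,-97,-16,-0.141,-0.021,0.118,-122,-121,-20,-0.176,-0.026,0.148,-146,-146,-24,-0.211,-0.031,0.177,-170,-170,-29,-0.246,-0.036,0.207,-195,-194,-33,-0.282,-0.042,0.236,-219,-219,-37,-0.317,-0.047,0.266,-243,-243,-41,-0.352,-0.052,0.295,-264,-264,-44,-0.383,-0.057,0.321,-283,-282,-47,-0.409,-0.06,0.343,-295,-294,-49,-0.427,-0.063,0.358,-304,-303.5,-51,-0.44,-0.065,0.369,-304,-303.5,-51,-0.44,-0.065,0.369,-304,-303.5,-51,-0.44,-0.065,0.369]' - -
python3 - <<'E'
from h import *
e=np.array([553,-197.7,184.6]); z=R.from_euler("zy",[-.04,-.44]).apply([0,0,1])
rowto(e+z*(65+50),-.04,.44)
print(robot.read_state()["force"])
a=crop(robot.capture("scene"),150,80,80,120,5);b=crop(robot.capture("top"),330,150,80,120,5)
cv2.imwrite("pics/above.png",np.hstack([a,b]))
E
```

```text
time_s: 6.5
ee_pos: [397.0, -197.8, 515.1]
tcp_rot: [2.022, 1.94, 0.454]
force: [0.8, 0.8, -1.8]
opening: 30.4
grasp_force: 17.9
t 6.5 row [0.1, 0.3, 70.4] [0.001, -0.001, -0.002] target tcp [ 427.3 -197.7  451.5]
[ 0.75985318  0.84711009 -1.78167571]
```

View pics/above.png

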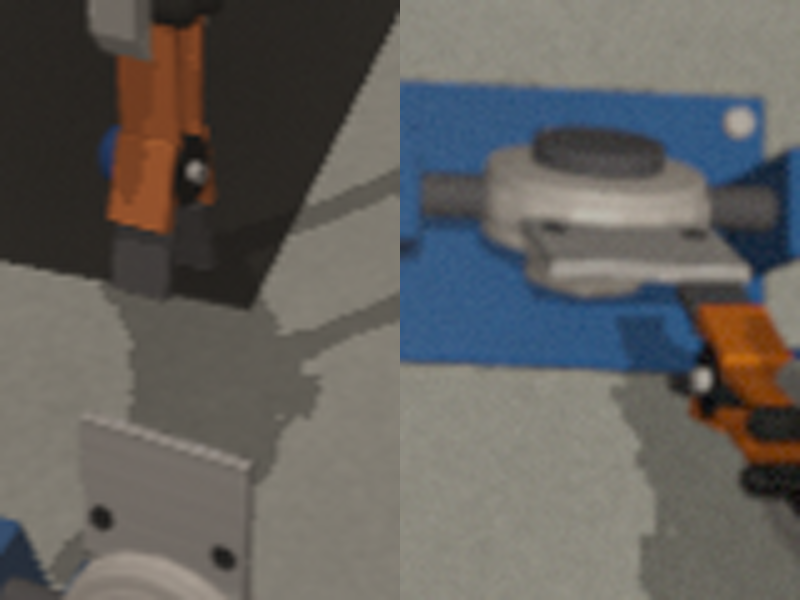

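The clip is held open above the tab. In scene, the front jaw's tip corners are at (112,290) and (170,298). In top, the pin end is at (702,380). I'll fit the in-hand offset and roll.

```bash
python3 - <<'E'
from h import *
s=robot.read_state(); T=R.from_rotvec(s["tcp_rot"]); M=T.as_matrix(); G=s["ee_pos"]+180*M[:,2]
B=R.from_matrix(np.column_stack([M[:,1],M[:,0]*np.sign(M[1,0]),-M[:,2]])) if np.linalg.det(np.column_stack([M[:,1],M[:,0]*np.sign(M[1,0]),-M[:,2]]))>0 else None
print(B.as_matrix().round(3))
obs=[("scene",(112,290),(18,-12,-113)),("scene",(170,298),(18,12,-113)),("scene",(195,170),(0,None,-65)),("top",(702,380),(0,None,-65))]
def f(p):
    o=[]
    for n,uv,q in obs:
        q=list(q); q[1]=p[3] if q[1] is None else q[1]
        u0=(150,80) if n=="scene" else (330-80,150)
        o.append(proj(n,B.apply(R.from_euler("x",p[0]).apply(q)+[p[2],p[1],0])+G)[0]-(np.array(uv)/5+u0-.4))
    return np.concatenate(o+[[ (p[3]-17)*.1,p[2]*.2]])
r=least_squares(f,[0,0,0,17]);print("roll,dy,dx,pin",r.x.round(3),r.fun.round(1))
E
```

```text
[[ 0.904  0.036 -0.427]
 [-0.04   0.999 -0.001]
 [ 0.427  0.018  0.904]]
roll,dy,dx,pin [ 0.091 -6.853 -0.529 18.182] [ 0.4  0.3 -0.5  0.5 -0.1 -0.2 -0.1  0.3  0.1 -0.1]
```

```bash
python3 - <<'E'
from h import *
s=robot.read_state(); M=R.from_rotvec(s["tcp_rot"]).as_matrix(); G=s["ee_pos"]+180*M[:,2]
B=R.from_matrix(np.column_stack([M[:,1],M[:,0],-M[:,2]]))
im={"scene":cv2.imread("pics/above.png")[:,:400],"top":cv2.imread("pics/above.png")[:,400:]}; U={"scene":(150,80),"top":(330,150)}
rows=[]
for a,dy in((0,0),(0,3),(.09,-6.9)):
    out=[]
    for n in U:
        c=im[n].copy()
        P=lambda q:((proj(n,B.apply(R.from_euler("x",a).apply(q)+[0,dy,0])+G)-U[n]+.5)*5-.5)
        # line features: front jaw outline, bars, hub axis
        for L,col in(([[16,-12,-115],[16,12,-115],[14,12,-85],[14,-12,-85]],(0,255,0)),([[0,-13,-65],[0,13,-65]],(255,0,255)),([[9,-20,0],[9,20,0]],(255,255,0)),([[-9,-20,0],[-9,20,0]],(255,255,0))):
            cv2.polylines(c,[(P(L)*16).astype(int)],True,col,1,cv2.LINE_AA,4)
        out.append(c[:330] if n=="scene" else c[250:580])
    rows.append(np.vstack([out[0],out[1]]))
i=np.hstack(rows); print(i.shape); cv2.imwrite("pics/ov2.png",cv2.resize(i,(800,440)))
E
```

```text
(660, 1200, 3)
```

View pics/ov2.png

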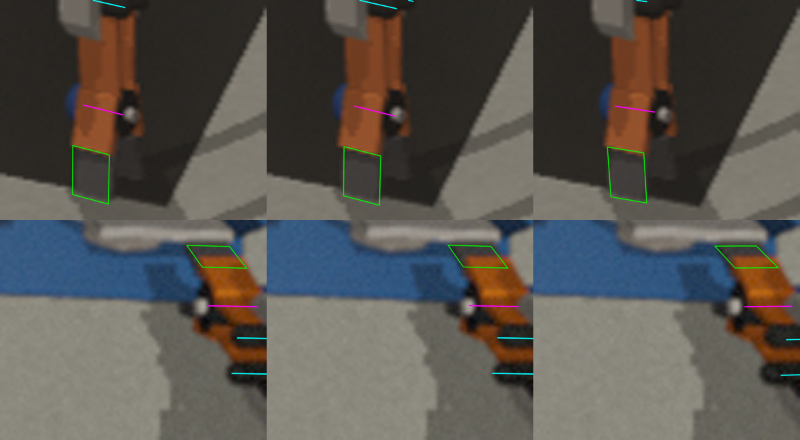

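Dy ≈ +3 mm with zero roll (middle panels) fits both views, and that offset is already compensated. I'll descend along the tab with the jaws straddling it.

```bash
python3 -m jog '[0,0,10,0,0,0,0,0,25,0,0,0,0,0,40,0,0,0,0,0,50,0,0,0,0,0,57,0,0,0,0,0,64,0,0,0,0,0,70,0,0,0,0,0,75,0,0,0,0,0,80,0,0,0,0,0,85,0,0,0,0,0,85,0,0,0,0,0,85,0,0,0]' - -
cat > st.py <<'E'
from h import *
s=robot.read_state(); T=R.from_rotvec(s["tcp_rot"]); G=s["ee_pos"]+180*T.as_matrix()[:,2]
F=R.from_euler("zy",[-.04,-.44])
print("t",s["time_s"],"Ftool",T.inv().apply(s["force"]).round(1),"torque tool",T.inv().apply(s["wrist_torque"]).round(2),"open",round(s["opening"],1),"gf",round(s["grasp_force"],1),"grasp in tab frame",F.inv().apply(G-[553,-194.7,184.6]).round(1),"rot err",(F.inv()*T*R.from_matrix([[0,1,0],[1,0,0],[0,0,-1]]).inv()).as_rotvec().round(3))
E
python3 st.py
```

```text
time_s: 7.8
ee_pos: [434.2, -198.0, 438.8]
tcp_rot: [2.019, 1.94, 0.454]
force: [0.7, 0.8, -1.8]
opening: 30.3
grasp_force: 17.9
t 7.8 Ftool [ 0.8 -0.1  1.9] torque tool [ 0.46 -0.03 -0.06] open 30.3 gf 17.9 grasp in tab frame [  1.3  -3.2 100.6] rot err [ 0.    -0.002 -0.   ]
```

```bash
python3 -m jog '[0,-1,2,0,0,0,0,-1,4,0,0,0,0,-1,6,0,0,0,0,-1,8,0,0,0,0,-1,10,0,0,0,0,-1,12,0,0,0,0,-1,14,0,0,0,0,-1,15,0,0,0,0,-1,16,0,0,0,0,-1,16,0,0,0]' - -; python3 st.py
```

```text
time_s: 8.8
ee_pos: [440.2, -197.9, 423.8]
tcp_rot: [2.02, 1.94, 0.454]
force: [-0.5, 0.3, -2.8]
opening: 30.5
grasp_force: 18.0
t 8.8 Ftool [ 0.2 -1.6  2.3] torque tool [ 0.49 -0.09 -0.03] open 30.5 gf 18.0 grasp in tab frame [ 0.3 -3.1 84.5] rot err [ 0.001 -0.002 -0.   ]
```

```bash
python3 -m jog '[0,0,1,0,0,0,0,0,2,0,0,0,0,0,3,0,0,0,0,0,4,0,0,0,0,0,4,0,0,0]' - -; python3 st.py
```

```text
time_s: 9.3
ee_pos: [441.9, -197.9, 420.3]
tcp_rot: [2.019, 1.94, 0.454]
force: [-0.3, -0.2, -1.9]
opening: 30.5
grasp_force: 18.0
t 9.3 Ftool [-0.2 -1.1  1.5] torque tool [ 0.51 -0.08 -0.03] open 30.5 gf 18.0 grasp in tab frame [ 0.4 -3.1 80.6] rot err [ 0.001 -0.002 -0.   ]
```

```bash
python3 -m jog '[0,0,1,0,0,0,0,0,2,0,0,0,0,0,3,0,0,0,0,0,3,0,0,0]' - -; python3 st.py
```

```text
time_s: 9.7
ee_pos: [443.0, -198.0, 420.1]
tcp_rot: [2.016, 1.938, 0.454]
force: [-7.0, 1.0, 10.8]
opening: 30.3
grasp_force: 19.7
t 9.7 Ftool [  0.9  -1.7 -12.7] torque tool [ 0.89  0.16 -0.08] open 30.3 gf 19.7 grasp in tab frame [ 1.8 -3.6 79.9] rot err [-0.002 -0.005  0.001]
```

The hub makes contact at about 80 mm, against 79 mm expected. I'll press a little more firmly.

```bash
python3 -m jog '[0,0,0.5,0,0,0,0,0,1,0,0,0,0,0,1.5,0,0,0,0,0,1.5,0,0,0]' - -; python3 st.py
```

```text
time_s: 10.1
ee_pos: [444.0, -198.2, 420.0]
tcp_rot: [2.013, 1.936, 0.455]
force: [-9.1, 1.3, 14.7]
opening: 30.4
grasp_force: 20.0
t 10.1 Ftool [  1.2  -1.9 -17.2] torque tool [ 0.79  0.18 -0.1 ] open 30.4 gf 20.0 grasp in tab frame [ 3.2 -4.  79.4] rot err [-0.003 -0.008  0.002]
```

```bash
python3 -m jog '[0,-1,0.5,0,0,0,0,-2,1,0,0,0,0,-2.5,2,0,0,0,0,-2.5,2.5,0,0,0,0,-2.5,2.5,0,0,0]' - -; python3 st.py
```

```text
time_s: 10.6
ee_pos: [443.8, -198.6, 419.3]
tcp_rot: [2.009, 1.931, 0.458]
force: [-9.0, 1.6, 22.5]
opening: 30.6
grasp_force: 20.9
t 10.6 Ftool [  1.5   1.7 -24.2] torque tool [ 0.16  0.32 -0.09] open 30.6 gf 20.9 grasp in tab frame [ 3.9 -4.9 78.9] rot err [-0.006 -0.015  0.002]
```

Pressing at about 26 N. Now I open in stages while following the hub.

```bash
python3 -m jog '[0,0,0.3,0,0,0,0,0,0.7,0,0,0,0,0,1,0,0,0,0,0,1,0,0,0]' 38 -; python3 st.py
```

```text
time_s: 11.0
ee_pos: [444.1, -198.6, 418.3]
tcp_rot: [2.009, 1.931, 0.458]
force: [-8.7, 1.8, 21.4]
opening: 38.5
grasp_force: 19.6
t 11.0 Ftool [  1.7   1.5 -23.1] torque tool [ 0.18  0.3  -0.03] open 38.5 gf 19.6 grasp in tab frame [ 3.7 -4.9 77.8] rot err [-0.006 -0.014  0.002]
```

```bash
python3 -m jog '[0,-0.3,0.3,0,0,0,0,-0.5,0.7,0,0,0,0,-0.5,1.2,0,0,0,0,-0.5,1.2,0,0,0]' 46 -; python3 st.py; python3 -m jog '[0,-0.3,0.3,0,0,0,0,-0.5,0.7,0,0,0,0,-0.5,1.2,0,0,0,0,-0.5,1.2,0,0,0]' 53 -; python3 st.py
```

```text
time_s: 11.4
ee_pos: [444.5, -198.6, 417.0]
tcp_rot: [2.008, 1.93, 0.458]
force: [-7.9, 1.8, 21.6]
opening: 46.8
grasp_force: 18.1
t 11.4 Ftool [  1.8   2.3 -22.8] torque tool [-0.02  0.27 -0.04] open 46.8 gf 18.1 grasp in tab frame [ 3.7 -5.  76.5] rot err [-0.006 -0.015  0.002]
time_s: 11.8
ee_pos: [444.7, -198.7, 415.4]
tcp_rot: [2.009, 1.93, 0.458]
force: [-7.0, 1.3, 19.3]
opening: 53.1
grasp_force: 13.9
t 11.8 Ftool [  1.3   2.1 -20.5] torque tool [-0.14  0.21 -0.08] open 53.1 gf 13.9 grasp in tab frame [ 3.1 -5.  75. ] rot err [-0.006 -0.015  0.001]
```

```bash
python3 -m jog '[0,0,0.5,0,0,0,0,0,1,0,0,0,0,0,1,0,0,0]' 57 -; python3 st.py; python3 -m jog '[0,0,0.4,0,0,0,0,0,0.8,0,0,0,0,0,0.8,0,0,0]' 61 -; python3 st.py
```

```text
time_s: 12.1
ee_pos: [445.2, -198.7, 414.3]
tcp_rot: [2.009, 1.93, 0.458]
force: [-6.3, 1.9, 18.2]
opening: 57.6
grasp_force: 12.8
t 12.1 Ftool [  1.9   2.2 -19.1] torque tool [-0.22  0.2  -0.08] open 57.6 gf 12.8 grasp in tab frame [ 3.1 -5.  73.7] rot err [-0.006 -0.015  0.001]
time_s: 12.4
ee_pos: [445.1, -198.4, 409.6]
tcp_rot: [2.016, 1.934, 0.457]
force: [3.2, 0.3, 4.1]
opening: 61.0
grasp_force: 2.4
t 12.4 Ftool [ 0.4  4.6 -2.3] torque tool [-0.66 -0.08 -0.04] open 61.0 gf 2.4 grasp in tab frame [-0.2 -4.1 69.5] rot err [-0.002 -0.008 -0.001]
```

```bash
python3 -m jog '[0,0,0,0,0,0,0,0,0,0,0,0,0,0,0,0,0,0,0,0,0,0,0,0,0,0,0,0,0,0]' 94 -; python3 st.py
```

```text
time_s: 12.9
ee_pos: [443.7, -197.6, 407.2]
tcp_rot: [2.021, 1.941, 0.454]
force: [-0.7, -0.6, -0.1]
opening: 93.6
grasp_force: 0.0
t 12.9 Ftool [-0.7 -0.7 -0.2] torque tool [ 0.23 -0.03 -0.  ] open 93.6 gf 0.0 grasp in tab frame [-3.8 -2.9 67.9] rot err [ 0.001 -0.001 -0.   ]
```

```bash
python3 -m jog '[0,3.5,-2,0,0,0,0,3.5,-10,0,0,0,0,3.5,-25,0,0,0,0,3.5,-45,0,0,0,0,3.5,-70,0,0,0,0,3.5,-100,0,0,0,0,3.5,-140,0,0,0,0,3.5,-180,0,0,0,0,3.5,-200,0,0,0,0,3.5,-200,0,0,0]' 94 -
python3 - <<'E'
from h import *
F=R.from_euler("zy",[-.04,-.44]);e=np.array([553,-194.7,184.6])
for n in("scene","top"):
    im=robot.capture(n); cv2.imwrite(f"pics/end_{n}.png",im)
    h=cv2.cvtColor(im,cv2.COLOR_BGR2HSV)
    o=cv2.inRange(h,(4,120,60),(16,255,255)); k,l,st,c=cv2.connectedComponentsWithStats(o)
    print(n,[(st[i].tolist(),c[i].round(1).tolist()) for i in range(1,k) if st[i][4]>25])
    P=lambda q:proj(n,F.apply(q)+e)[0].round(1).tolist()
    print(" exp hub",P([0,0,14])," bars",P([24,-20,74]),P([24,20,74]),P([-24,-20,74]),P([-24,20,74]),"jaw front",P([7,-12,-6]),P([7,12,-6]))
    # dark blobs near clip, difference against start picture away from it
    b=cv2.imread(f"pics/{n}0.png"); u,v=map(int,P([0,0,14]))
    w=slice(v-45,v+30),slice(u-35,u+35); g=cv2.inRange(im[w],(0,0,0),(48,48,48)); k,l,st,c=cv2.connectedComponentsWithStats(g)
    print(" dark",[(st[i][:5].tolist(),(c[i]+[u-35,v-45]).round(1).tolist()) for i in range(1,k) if st[i][4]>20],(u-35,v-45))
    # tab corner shift test: template match of housing body
    y0,x0=(185,165) if n=="scene" else (172,350)
    t=b[y0:y0+40,x0:x0+45] if n=="scene" else b[y0:y0+25,x0:x0+45]
    m=cv2.matchTemplate(im[y0-10:y0+60,x0-10:x0+60],t,cv2.TM_CCOEFF_NORMED); print(" housing shift",cv2.minMaxLoc(m)[1::2])
E
```

```text
time_s: 13.9
ee_pos: [360.6, -197.8, 593.9]
tcp_rot: [2.014, 1.934, 0.453]
force: [0.0, -0.5, -0.1]
opening: 94.2
grasp_force: 0.0
scene [([171, 132, 23, 44, 566], [181.7, 152.5]), ([1, 213, 18, 7, 36], [10.5, 215.6]), ([0, 332, 8, 15, 66], [2.3, 337.7])]
 exp hub [182.4, 161.8]  bars [166.6, 136.7] [184.7, 141.5] [179.5, 128.8] [196.9, 133.3] jaw front [175.8, 170.2] [185.9, 173.1]
 dark [([0, 0, 65, 27, 1235], [178.3, 125.9]), ([38, 40, 6, 13, 43], [187.1, 162.0])] (147, 116)
 housing shift (0.9959022998809814, (10, 10))
top [([554, 103, 6, 13, 40], [556.6, 108.6]), ([487, 131, 56, 83, 1206], [512.9, 174.3]), ([374, 196, 16, 8, 86], [381.2, 198.8]), ([376, 211, 19, 15, 182], [385.0, 218.2])]
 exp hub [381.4, 206.2]  bars [402.6, 204.4] [381.0, 203.8] [399.1, 229.0] [378.0, 228.5] jaw front [385.0, 200.0] [373.3, 199.6]
 dark [([29, 39, 29, 12, 190], [387.9, 205.0]), ([34, 65, 19, 6, 87], [389.4, 228.5])] (346, 161)
 housing shift (0.9813942909240723, (10, 10))
```

The housing hasn't shifted, and the bars sit within 1 px of where a seated, centred clip would put them. Handing in.

```bash
python3 -c "
from station import robot
print(robot.close_job())"
```

```text
the job is handed in; nothing more can be done
None
```

I handed the job in at about 14 s: the clip is gripping the middle of the tab, its hub was pressed home at about 26 N and held against the edge at about 19 N until the jaws shut, and the housing did not move.

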